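Set a needle valve in the assembly fixture

TASK

Take the small needle valve that stands on the bench beside the setting fixture, load it into the fixture's nest, fully down, with its brass fitting pointing away from the lever post, and swing the locking lever fully shut over it. Then turn the valve's round black knob clockwise until it seats, and from there back it off a quarter turn. Finish holding the knob still at that setting (the program ends with the fingers gripping it, so that the locknut can be tightened), and leave the bin and the loose parts where they are.

Things in the scene. Friction and masses are not known exactly. Their poses are not given: they have to be found in the camera images.
- valve: Loose needle valve, 0.22 to 0.33 kg, upright on the bench on either side of the fixture: aluminium block 52 (x) by 34 (y) by 36 mm high, origin under its centre, z up. A brass hex fitting (14 mm across, 22 mm long, axis 22 mm up) sticks out of the -x face. On top, on the z axis: brass locknut 17 mm across, 36 to 44 mm up; thin stem; round black knob, 26 mm diameter, 54 to 74 mm up.
- adjuster (a joint): Knob angle relative to the block, about the valve's z: 0 = needle on its seat, a hard stop; grows anticlockwise seen from above (out), clockwise turns it in. Starts 1.9 to 3.2 rad out, so most arms need several grasps. Free drag 0.04 N m; at the seat the torque rises steeply (gripped with 30 N, the fingers slip round it at 0.3 to 0.7 N m). It does not visibly rise or sink.
- knob_grip (a point): Centre of the knob, on its axis, 10 mm below its top and 64 mm above the valve's underside; z up; x along the white index line on the knob's top, turning with it.
- nest: Setting fixture, fixed to the bench: steel plate 155 by 100 by 12 mm with an aluminium-walled pocket that takes the block with 1.25 mm play each side. Origin on the bench under the pocket's centre. Loaded, the valve's x and y lie along these: brass fitting to -x (it passes above the wall), lever post at x = +46 mm. Walls 12 mm high above the pocket's floor, 45 degree lead-in over their upper 4 mm.
- pocket_floor (a point): Centre of the pocket's floor, 12 mm above the bench, axes as the fixture's: the centre of the valve's underside comes here.
- lock_lever (a joint): Locking lever about the vertical post: 0 = shut (end stop; nose over the valve, handle along the fixture's +x). Starts 1.15 to 1.55 open, handle towards the fixture's -y; shuts anticlockwise seen from above; stays where left (drag 0.06 N m). In the last 0.8 rad a sprung pad climbs onto the valve and presses it down with 10 N: about 5 N at the handle. Top 61 mm above the bench.
- lever_handle (a point): Middle of the lever's black round handle, 14 mm thick and 48 mm long, 68 mm from the pivot axis, 54 mm above the bench; its x points along the handle, outwards.
- lever_pivot (a point): The lever's pivot axis, 54 mm above the bench.
- bin: Beige open parts bin, 150 by 100 by 45 mm, 0.6 kg, loose; origin under its centre. To be left alone.
- coil_ring: Black coil ring, 34 mm across and 18 mm high, loose; origin under its centre. To be left alone.
- adapter: Brass adapter standing on its hex, 14 mm across, 22 mm high, loose; origin under its centre. To be left alone.
There are look-alikes about, which are no part of the job. Of the things like the valve, leave any that is red; of the rest the larger one is meant.

How it is judged (in metres and radians):
On the way, in this order (a step that is already met when the one before it is completed fails the run):
1. the valve stands fully down in the nest, fitting away from the lever post (distance between valve and pocket_floor below 0.003 m and angle between valve's own z axis and vertical below 0.06 rad and angle between the x axis of valve and the x axis of nest, either way round below 0.12 rad), for 0.2 s.
2. the locking lever is shut over the seated valve (value of joint lock_lever below 0.12 rad and distance between valve and pocket_floor below 0.003 m), for 0.2 s.
3. the knob is turned in to its seat with the valve locked (value of joint adjuster below 0.05 rad and value of joint lock_lever below 0.12 rad), for 0.1 s.
4. the knob is backed off a quarter turn and held (value of joint adjuster between 1.31 and 1.83 rad and contact force between the fingers and adjuster above 2 N), for 0.2 s.
At the end, for the whole second after the job is handed in: The fingers still grip the knob (more than 2 N) and it stands still a quarter turn (within 15 degrees) out from its seat; the lever is shut (within 7 degrees) and the valve stands in the nest within 3 mm of fully home (all of step 2 and all of step 4 and not (velocity of joint adjuster above 0.1 rad/s) and not (velocity of joint adjuster below -0.1 rad/s) and angle between valve's own z axis and vertical below 0.06 rad and angle between the x axis of valve and the x axis of nest, either way round below 0.12 rad); the arm keeps its last pose, push and grip.
It fails at once if the valve is tipped over (angle between valve's own z axis and vertical above 0.6 rad).
It fails at once if the bin, the coil ring or the adapter is disturbed (distance of any of bin, coil_ring, adapter from where it was at the start of the episode above 0.02 m).
It also fails if it takes over 72 s, if anything falls off the work surface, if the arm or the gripper's body presses on something with over 40 N, if the wrist force passes 120 N, or if a joint passes its speed limit or range.

ROBOT

A 6-joint arm with a two-finger parallel gripper is mounted at the origin on the work surface. World frame = base frame: x ahead of the robot, y to its left, z up, the work surface at z = 0. Lengths are in m, angles in degrees, forces in N, time in s.
With the tool pointing down it reaches from about 0.3 to 0.875 m from the base axis. Payload 6.4 kg.
Tool frame: the origin (TCP) lies midway between the tips of the shut fingers; the grasp point (between the pads) lies robot.tcp_to_grasp behind it (robot.tcp_to_grasp is the distance from the TCP to the grasp point, in m); z points along the fingers, y is the direction in which the jaws open and shut (so a half turn about z gives the same grasp; the last joint's range is limited). The gripper opens to 85 mm and grips with 20 to 120 N. Pads are 22 mm wide; open, the fingers measure 114 mm over their backs; the gripper's body (76 mm by 85 mm) begins 54 mm behind the grasp point. The pads swing forward as they close: fully open they stand 13 mm farther back than shut.
Start: joints at [63.409, 10.359, 92.074, -0, 77.567, -11.82], TCP at [0.147, 0.556, 0.231] pointing down, gripper open.
Joint ranges: [-171.53, 171.53], [-51.25, 118.39], [17.06, 147.69], [-65.23, 245.23], [0, 150.52], [-178.68, 178.68]. Speed limits (degrees/s): [147.25, 147.25, 172.46, 180, 180, 180].

INTERFACE

Orientations are given as [roll, pitch, yaw] about the fixed x, y, z axes, in that order (R = Rz(yaw) Ry(pitch) Rx(roll)).
In Python, from workcell import robot, snapshot, camera_params gives the robot as it stands.
- The arm moves only by the tool move_arm, never from a script. Its argument "deltas" is a list of rows, each a list of 7 numbers: the opening, from -1 (shut) to 1 (fully open), then the shift along the tool's x, y, z in m, then the turn, a rotation vector about the tool's x, y, z in degrees. A call has 1 to 10 rows; each row shifts and turns the commanded pose from where the row before left it, along the tool's axes as they then stand; what a row does not reach is not made up. A row lasts 1/8 s, in which the tool goes at most 62.5 mm and 10.7 degrees, less where a joint would pass 70% of its speed; a pose out of reach is approached as far as the arm can. A call is refused whole if a number of a shift passes 0.0625 or a number of a turn 10.7, either way. A call with a gripper value outside its range is refused whole. The fingers move at their own pace and stop on an object; "grip_force" is the grip in N (left out, the last holds). Time passes only in rows, so rows that do not move let the fingers close. It gives the time, the measured TCP pose, the force and the opening at its end, in the units of the state.
- robot.read_state(): the state, without advancing time (a new reading comes with each control period).
- snapshot(name): name is "scene" or "top" or "wrist"; returns the picture (420x560x3 uint8, red, green, blue); there is no depth.
- camera_params(name): a dict with "K" (3x3 intrinsics, pixels), "dist" ([k1, k2, p1, p2, k3] as OpenCV has them; the pictures are not rectified), "view" (4x4, takes a point from world to camera coordinates); the wrist camera has in their place "T_tool_cam" (4x4, takes a point from camera to tool coordinates, whose origin is the TCP and whose axes are the flange's). Camera axes: x right, y down, z forward; pixel columns grow to the right and rows downward; lengths in m; the calibration is good to about 2 mm. A picture is of the moment at which its call begins: read the wrist's pose just before it. camera_params takes no time and is no camera call.
- robot.finish_job(): hands the job in, once; it reports no verdict.
The state is a dict: "t": time; "joint_positions": joint angles; "qd": joint speeds; "tau": joint torques, N m; "tool_pos": TCP position; "ee_rot": TCP orientation; "ft_force": force on the tool from outside, world axes, zero at the start; "wrist_torque": the same for the moment, N m; "opening": opening from 0.0 (shut) to 1.0 (fully open).
Only numpy, scipy, OpenCV 4.12 (cv2) and the standard library are available. Lean on these libraries where they do the work, as an engineer would, in place of code of your own. Each camera call takes 0.05 s, during which the arm holds its last target.

## Working session

There is one attempt and no reset: what is moved stays moved. The work goes in short steps, Python scripts to look and compute and a tool call to move; the robot and the scene stay as the last step left them, time stands still between calls to the robot, and variables do not carry over. Pictures are saved under pics/ and viewed, and the job is handed in when it is done.

Besides the shell and the picture viewer there is one more tool, called after "Emit:" in YAML: its name, and indented under it one key for each argument. move_arm: Moves the arm, as the interface text tells. Its arguments: {"type":"object","properties":{"deltas":{"type":"array","items":{"type":"array","items":{"type":"number"}}},"grip_force":{"type":"number"}},"required":["deltas"]}

```bash
ls; mkdir -p pics
python3 - <<'E'
from workcell import robot, snapshot, camera_params
import cv2, numpy as np
print(robot.read_state(), robot.tcp_to_grasp)
for n in ["scene","top","wrist"]:
    p=snapshot(n); cv2.imwrite(f"pics/{n}0.png",p[:,:,::-1]); print(n,{k:np.round(v,4).tolist() for k,v in camera_params(n).items()})
E
```

```text
pics
{'t': 0.0, 'joint_positions': array([ 6.34095018e+01,  1.04004499e+01,  9.21331938e+01,  9.19217887e-04,
        7.75673696e+01, -1.18191323e+01]), 'qd': array([ 0.0371564 ,  0.05041747, -0.06623759, -0.03624788, -0.021914  ,
       -0.08571205]), 'tau': array([-4.45682872e-04, -4.44896364e+01, -3.51321530e+01, -4.16591965e-04,
        9.27359273e-03,  2.13119881e-05]), 'tool_pos': array([0.14631513, 0.55549186, 0.23038535]), 'ee_rot': array([-1.79901312e+02, -2.15681164e-02,  1.65228417e+02]), 'ft_force': array([ 0.30085143, -0.04956546, -0.16044435]), 'wrist_torque': array([0.02710359, 0.03706861, 0.02492495]), 'opening': 1.0000091489673821} 0.0187
scene {'K': [[448.3912, 0.0, 281.0673], [0.0, 448.3912, 210.6003], [0.0, 0.0, 1.0]], 'dist': [-0.0991, 0.0, 0.0, 0.0, 0.0], 'view': [[-0.7959, 0.6053, -0.0159, 0.39], [0.4472, 0.5699, -0.6893, -0.2033], [-0.4081, -0.5557, -0.7243, 1.1559], [0.0, 0.0, 0.0, 1.0]]}
top {'K': [[502.1867, 0.0, 284.1577], [0.0, 502.1867, 213.5496], [0.0, 0.0, 1.0]], 'dist': [-0.1861, 0.0, 0.0, 0.0, 0.0], 'view': [[0.0031, -1.0, 0.004, 0.0322], [-0.9763, -0.0039, -0.2163, 0.5214], [0.2163, -0.0032, -0.9763, 1.029], [0.0, 0.0, 0.0, 1.0]]}
wrist {'K': [[358.4003, 0.0, 281.3079], [0.0, 358.4003, 206.6763], [0.0, 0.0, 1.0]], 'dist': [-0.0796, 0.0, 0.0, 0.0, 0.0], 'T_tool_cam': [[0.0002, -0.9569, -0.2904, 0.074], [1.0, 0.0002, 0.0002, 0.0009], [-0.0001, -0.2904, 0.9569, -0.1421], [0.0, 0.0, 0.0, 1.0]]}
```

View pics/scene0.png

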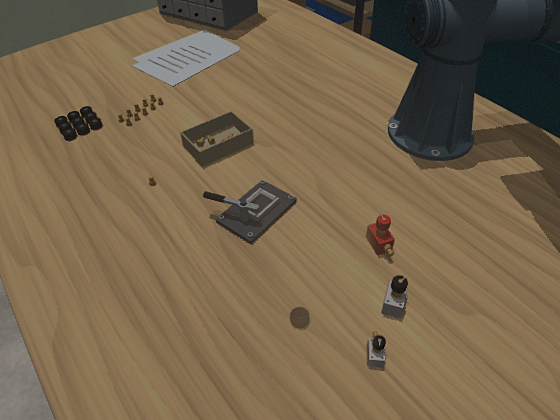

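View pics/top0.png

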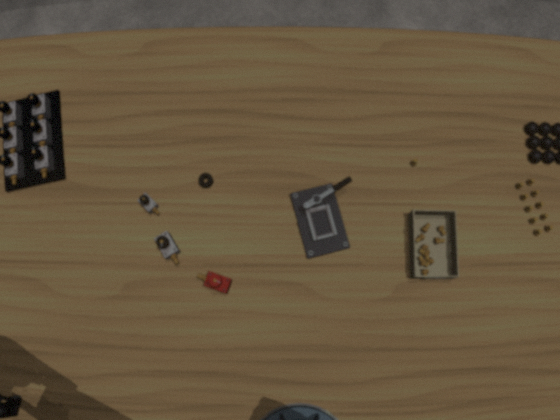

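View pics/wrist0.png

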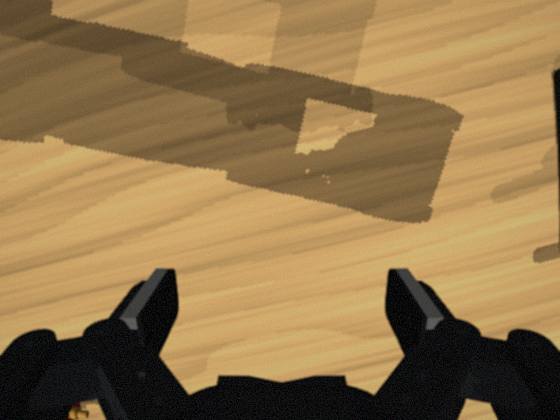

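Scene (0,1): candidates in the top picture are the red valve (216,282), a grey one (167,245) and a smaller grey one (148,203). The tray of valves at (30,140) isn't on the bench beside the fixture. The larger, non-red one at (167,245), scene (397,295), fits. Next I'll check it in an enlarged crop.

```bash
cat > h.py <<'E'
import cv2, numpy as np
from workcell import robot, snapshot, camera_params
from scipy.spatial.transform import Rotation as R
def cam(name, st=None):
    c=camera_params(name); K=np.array(c["K"]); d=np.array(c["dist"])
    if name=="wrist":
        T=np.eye(4); T[:3,:3]=R.from_euler("xyz",st["ee_rot"],degrees=True).as_matrix(); T[:3,3]=st["tool_pos"]
        V=np.linalg.inv(T@np.array(c["T_tool_cam"]))
    else: V=np.array(c["view"])
    return K,d,V
def ray(C,px):
    K,d,V=C; u=cv2.undistortPoints(np.array([[px]],float),K,d)[0,0]
    Rm=V[:3,:3]; o=-Rm.T@V[:3,3]; v=Rm.T@np.array([u[0],u[1],1]); return o,v/np.linalg.norm(v)
def plane(C,px,z):
    o,v=ray(C,px); return o+v*(z-o[2])/v[2]
def tri(*cp):
    A=np.zeros((3,3)); b=np.zeros(3)
    L=[ray(*c) for c in cp]
    for o,v in L:
        P=np.eye(3)-np.outer(v,v); A+=P; b+=P@o
    x=np.linalg.solve(A,b); return x, [float(np.linalg.norm((np.eye(3)-np.outer(v,v))@(x-o))) for o,v in L]
def proj(C,p):
    K,d,V=C; q=cv2.projectPoints(np.array([p],float),cv2.Rodrigues(V[:3,:3])[0],V[:3,3],K,d)[0]; return q[0,0]
def shot(name,fn):
    st=robot.read_state(); p=snapshot(name)[:,:,::-1].copy(); cv2.imwrite(fn,p)
    import pickle; pickle.dump((st,p),open(fn[:-3]+"pkl","wb")); return st,p
def load(name,fn):
    import pickle; st,p=pickle.load(open(fn[:-3]+"pkl","rb")); return cam(name,st),p,st
E
python3 - <<'E'
from h import *
t=cv2.imread("pics/top0.png"); s=cv2.imread("pics/scene0.png")
def crop(im,x,y,w,h,k): return cv2.resize(im[y:y+h,x:x+w],None,fx=k,fy=k,interpolation=cv2.INTER_CUBIC)
a=crop(t,130,180,100,75,4); b=crop(s,350,260,100,75,4)
c=crop(t,285,170,100,75,4); d=crop(s,200,175,100,75,4)
cv2.imwrite("pics/crop1.png",np.vstack([np.hstack([a,b]),np.hstack([c,d])]))
T=cam("top");S=cam("scene")
for n,z in [((165,242),.07),((148,203),.05),((216,282),.07),((320,220),.012),((413,163),.02),((205,180),.018)]: print(n,plane(T,n,z).round(3))
E
```

```text
(165, 242) [0.455 0.288 0.07 ]
(148, 203) [0.546 0.336 0.05 ]
(216, 282) [0.372 0.176 0.07 ]
(320, 220) [ 0.517 -0.047  0.012]
(413, 163) [ 0.651 -0.265  0.02 ]
(205, 180) [0.608 0.215 0.018]
```

View pics/crop1.png

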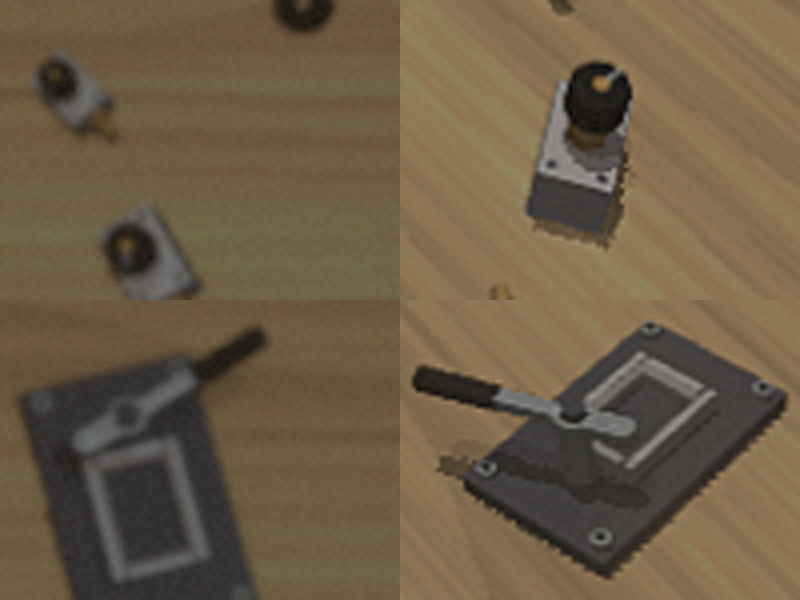

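The crop shows the larger grey valve, knob at top (163,241), with a brass fitting towards the lower right. The scene crop agrees. Nest: the pocket is near top (320,222) and the lever post at its far end, with the handle to the right. I'm moving the wrist camera over the valve.

Emit:
move_arm:
  deltas:
    - [1,-0.0526,-0.0256,0.004,0,0,0]
    - [1,-0.0526,-0.0256,0.004,0,0,0]
    - [1,-0.0526,-0.0256,0.004,0,0,0]
    - [1,-0.0526,-0.0256,0.004,0,0,0]
    - [1,-0.0526,-0.0256,0.004,0,0,0]
    - [1,-0.0526,-0.0256,0.004,0,0,0]
    - [1,-0.0526,-0.0256,0.004,0,0,0]

```text
t: 1.02
tool_pos: [0.4581, 0.2874, 0.2031]
ee_rot: [180.0, -0.0, 165.2]
ft_force: [0.9, 0.5, 0.2]
opening: 1.003
```

Emit:
move_arm:
  deltas:
    - [1,0,0,0,0,0,-10]
    - [1,0,0,0,0,0,-10]
    - [1,0,0,0,0,0,-10]
    - [1,0,0,0,0,0,-10]
    - [1,0,0,0,0,0,-4]
    - [1,0,0,0,0,0,0]
    - [1,0,0,0,0,0,0]

```text
t: 1.9
tool_pos: [0.4568, 0.2888, 0.2031]
ee_rot: [180.0, -0.0, -150.9]
ft_force: [0.8, 0.8, 0.0]
opening: 1.001
```

Run:
```python
from h import *
st,p=shot("wrist","pics/w1.png"); print(st["t"],st["tool_pos"],st["ee_rot"],st["joint_positions"])
```

```text
1.9 [0.4568291  0.28881722 0.20313973] [ 1.79998601e+02 -1.78685115e-02 -1.50853164e+02] [ 1.97137520e+01  7.53016246e+00  9.86863150e+01 -1.61236007e-03
  7.38013787e+01 -9.94326335e+01]
```

View pics/w1.png

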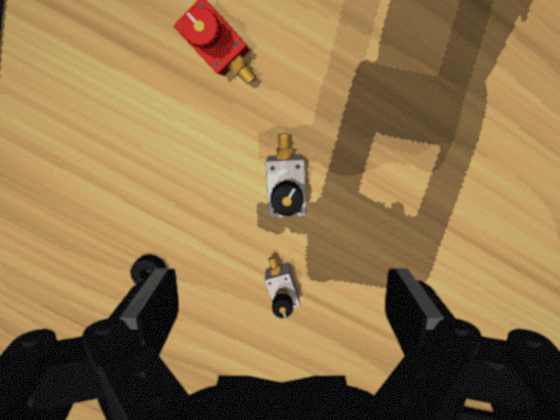

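The valve is at (286,180), fitting up at (284,140), knob at (287,198). The red one is at (210,40) and the small grey one at (282,290). I'll take a second view from another place.

Emit:
move_arm:
  deltas:
    - [1,0.05,0.03,0,0,0,0]
    - [1,0.03,0.03,0,0,0,0]
    - [1,0,0,0,0,0,0]
    - [1,0,0,0,0,0,0]

```text
t: 2.45
tool_pos: [0.3585, 0.3023, 0.2037]
ee_rot: [-180.0, 0.1, -150.8]
ft_force: [1.8, 0.1, -0.5]
opening: 0.999
```

Run:
```python
from h import *
st,p=shot("wrist","pics/w2.png"); print(st["t"],st["tool_pos"],st["ee_rot"])
a=cv2.imread("pics/w1.png")
k=lambda im,x,y:cv2.resize(im[y:y+100,x:x+100],None,fx=4,fy=4,interpolation=cv2.INTER_CUBIC)
C=cam("wrist",st); C1=load("wrist","pics/w1.png")[0]
q=proj(C,plane(C1,(287,190),.05)); print(q)
x,y=int(q[0])-50,int(q[1])-50
cv2.imwrite("pics/c2.png",np.hstack([k(a,237,120),k(p,x,y)])); print(x,y)
```

```text
2.45 [0.35848094 0.30233241 0.20372313] [-1.79979714e+02  7.76332260e-02 -1.50769654e+02]
[221.54242286 273.23526237]
171 223
```

View pics/c2.png

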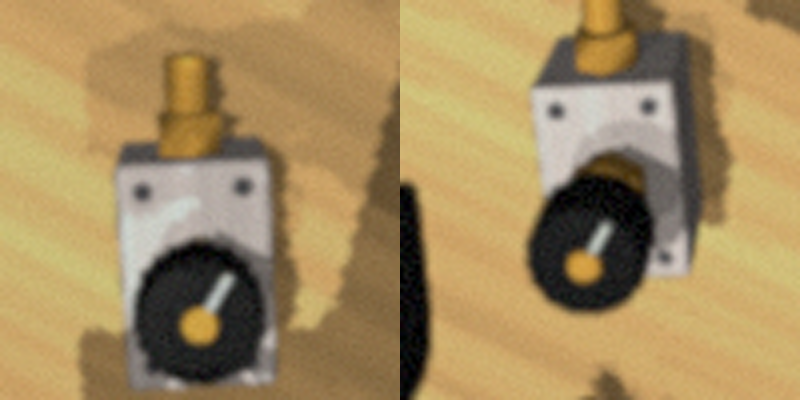

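Run:
```python
from h import *
A=load("wrist","pics/w1.png")[0];B=load("wrist","pics/w2.png")[0]
for n,a,b in [("cap",(287,201.5),(216.75,290)),("s1",(272.5,168),(210,250.75)),("s2",(297.75,166.75),(233,249.5)),("FL",(266.5,161.5),(204.25,244.75)),("FR",(304,159.75),(239,243)),("BR",(305,215.5),(243,291.25))]:
    x,e=tri((A,a),(B,b)); print(n,x.round(4),np.round(e,4))
P=[plane(A,p,.036) for p in [(266.5,161.5),(304,159.75),(305,215.5),(269.75,216.75)]]
P=np.array(P);print(P.round(4),P.mean(0))
f=((P[0]+P[1])-(P[2]+P[3]))/2; print("fit dir",np.degrees(np.arctan2(f[1],f[0])),np.linalg.norm(f),np.linalg.norm(P[0]-P[1]))
l=P[1]-P[0]; print(np.degrees(np.arctan2(l[1],l[0])))
```

```text
cap [0.4582 0.2955 0.075 ] [0. 0.]
s1 [0.4473 0.2756 0.0357] [0.0001 0.0001]
s2 [0.4356 0.2942 0.0355] [0.0001 0.0001]
FL [0.445  0.2682 0.0346] [0. 0.]
FR [0.4279 0.2962 0.0333] [0. 0.]
BR [0.472  0.3231 0.0331] [0.0001 0.0001]
[[0.4448 0.2682 0.036 ]
 [0.4276 0.2959 0.036 ]
 [0.4712 0.3223 0.036 ]
 [0.4878 0.2949 0.036 ]] [0.45784783 0.29529819 0.036     ]
fit dir -148.48126977828278 0.050848896558231695 0.03262733844350309
121.86496257075362
```

The measured heights agree with the text (cap 75 mm, block top 34–36 mm). The centre is (0.458,0.2954) and the fitting direction -148.4°. I'm moving above it and then down.

```bash
cat >> h.py <<'E'
def rel(target,yaw=None):
    st=robot.read_state(); Rm=R.from_euler("xyz",st["ee_rot"],degrees=True)
    d=Rm.inv().apply(np.array(target)-st["tool_pos"]); print("pose",st["tool_pos"].round(4),st["ee_rot"].round(2),"j",st["joint_positions"].round(1))
    print("tool shift",d.round(4))
    if yaw is not None: print("turn rv",np.degrees((Rm.inv()*R.from_euler("xyz",[180,0,yaw],degrees=True)).as_rotvec()).round(2))
E
python3 -c "
from h import *
rel([.458,.2954,.2],-148.4)"
```

```text
pose [0.3588 0.3022 0.2037] [-1.7998e+02  7.0000e-02 -1.5080e+02] j [ 25.6  -2.  108.5  -0.   73.4 -93.6]
tool shift [-0.0833 -0.0543  0.0038]
turn rv [-0.02  0.06 -2.4 ]
```

Emit:
move_arm:
  deltas:
    - [1,-0.0417,-0.0272,0.002,0,0,0]
    - [1,-0.0416,-0.0271,0.002,0,0,0]
    - [1,0,0,0.02,0,0,-2.4]
    - [1,0,0,0.02,0,0,0]
    - [1,0,0,0,0,0,0]
    - [1,0,0,0,0,0,0]

```text
t: 3.25
tool_pos: [0.4579, 0.2954, 0.1599]
ee_rot: [-180.0, 0.0, -148.4]
ft_force: [0.8, 0.1, -0.8]
opening: 1.003
```

```bash
python3 -c "
from h import *
st,p=shot('wrist','pics/w3.png')
rel([.458,.2954,.0125],-148.4)"
```

```text
pose [0.458  0.2955 0.1603] [-1.7998e+02  9.0000e-02 -1.4839e+02] j [  20.4   10.8  100.2   -0.    68.9 -101.2]
tool shift [ 3.000e-04 -1.000e-04  1.478e-01]
turn rv [-0.02  0.09  0.01]
```

View pics/w3.png

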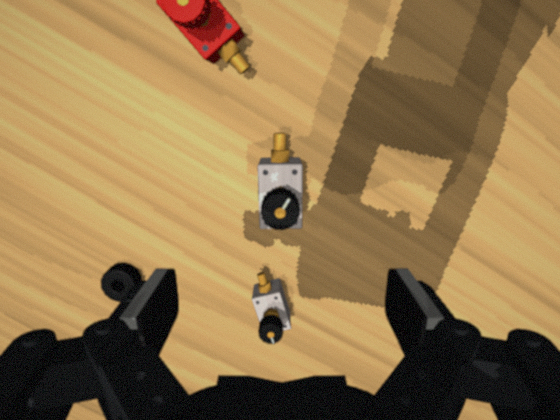

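The valve at (280,190) sits centred and square between the jaws. I'm going down and closing.

Emit:
move_arm:
  deltas:
    - [1,0,0,0.03,0,0,0]
    - [1,0,0,0.03,0,0,0]
    - [1,0,0,0.03,0,0,0]
    - [1,0,0,0.03,0,0,0]
    - [1,0,0,0.0275,0,0,0]
    - [1,0,0,0,0,0,0]
    - [1,0,0,0,0,0,0]
  grip_force: 40

```text
t: 4.18
tool_pos: [0.4583, 0.2959, 0.0133]
ee_rot: [-180.0, 0.1, -148.4]
ft_force: [0.7, -0.4, 0.7]
opening: 0.994
```

Emit:
move_arm:
  deltas:
    - [-1,0,0,0,0,0,0]
    - [-1,0,0,0,0,0,0]
    - [-1,0,0,0,0,0,0]
    - [-1,0,0,0,0,0,0]
    - [-1,0,0,0,0,0,0]
    - [-1,0,0,0,0,0,0]
    - [-1,0,0,0,0,0,0]

```text
t: 5.05
tool_pos: [0.4577, 0.2956, 0.0126]
ee_rot: [-180.0, 0.1, -148.4]
ft_force: [-0.3, -1.6, 5.9]
opening: 0.39
```

Emit:
move_arm:
  deltas:
    - [-1,0,0,-0.02,0,0,0]
    - [-1,0,0,-0.04,0,0,0]
    - [-1,0,0,-0.04,0,0,0]
    - [-1,0,0,-0.04,0,0,0]
    - [-1,0,0,-0.04,0,0,0]
    - [-1,0,0,0,0,0,0]

```text
t: 5.8
tool_pos: [0.4588, 0.2962, 0.1948]
ee_rot: [-179.9, 0.3, -148.4]
ft_force: [-0.5, 0.2, -2.8]
opening: 0.387
```

Emit:
move_arm:
  deltas:
    - [-1,0.009,-0.04,0,0,0,0]
    - [-1,0.009,-0.04,0,0,0,0]
    - [-1,0.009,-0.04,0,0,0,0]
    - [-1,0.009,-0.04,0,0,0,0]
    - [-1,0.009,-0.04,0,0,0,0]
    - [-1,0.009,-0.04,0,0,0,0]
    - [-1,0.009,-0.04,0,0,0,0]
    - [-1,0.009,-0.04,0,0,0,0]
    - [-1,0.007,-0.037,0,0,0,0]
    - [-1,0,0,0,0,0,0]

```text
t: 7.05
tool_pos: [0.5763, -0.0522, 0.1891]
ee_rot: [179.9, -0.1, -148.6]
ft_force: [0.1, -0.6, -3.0]
opening: 0.39
```

Emit:
move_arm:
  deltas:
    - [-1,0,0,0,0,0,9]
    - [-1,0,0,0,0,0,9]
    - [-1,0,0,0,0,0,0]
    - [-1,0,0,0,0,0,0]
    - [-1,0,0,0,0,0,0]

```text
t: 7.68
tool_pos: [0.5767, -0.0496, 0.1914]
ee_rot: [180.0, -0.0, -166.3]
ft_force: [-0.4, -0.1, -2.9]
opening: 0.393
```

Run:
```python
from h import *
st,p=shot("wrist","pics/w4.png"); print(st["t"],st["tool_pos"],st["ee_rot"],st["opening"])
```

```text
7.675 [ 0.57673954 -0.04958775  0.19142561] [ 1.79979606e+02 -2.87281914e-02 -1.66256607e+02] 0.39257524098710267
```

View pics/w4.png

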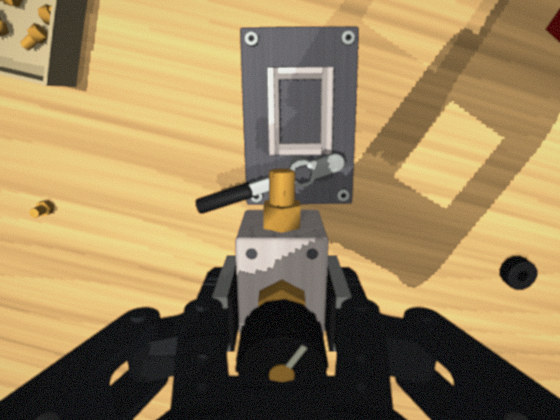

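The fixture's plate is in (240–358, 27–205), the pocket at (300,112), the lever post at (302,170) and the handle at (225,198). The valve is held square. I'm taking a second view.

Emit:
move_arm:
  deltas:
    - [-1,0.01,0.05,0,0,0,0]
    - [-1,0.01,0.03,0,0,0,0]
    - [-1,0,0,0,0,0,0]
    - [-1,0,0,0,0,0,0]
    - [-1,0,0,0,0,0,0]

```text
t: 8.35
tool_pos: [0.5393, 0.0223, 0.192]
ee_rot: [-180.0, 0.0, -166.4]
ft_force: [0.5, -0.1, -3.3]
opening: 0.387
```

Run:
```python
from h import *
st,p=shot("wrist","pics/w5.png"); print(st["t"],st["tool_pos"],st["ee_rot"],st["opening"])
C1,p1,_=load("wrist","pics/w4.png"); C=cam("wrist",st)
k=lambda im,x,y:cv2.resize(im[y:y+200,x:x+133],None,fx=3,fy=3,interpolation=cv2.INTER_CUBIC)
q=proj(C,plane(C1,(300,115),.02)); print(q)
x,y=int(q[0]-66),int(max(0,q[1]-100)); print(x,y)
cv2.imwrite("pics/c5.png",np.hstack([k(p1,235,15),k(p,x,y)]))
```

```text
8.35 [0.53926082 0.02229603 0.19195745] [-1.79976055e+02  2.88969028e-02 -1.66409159e+02] 0.38725870038918886
[209.19873727 137.91891962]
143 37
```

View pics/c5.png

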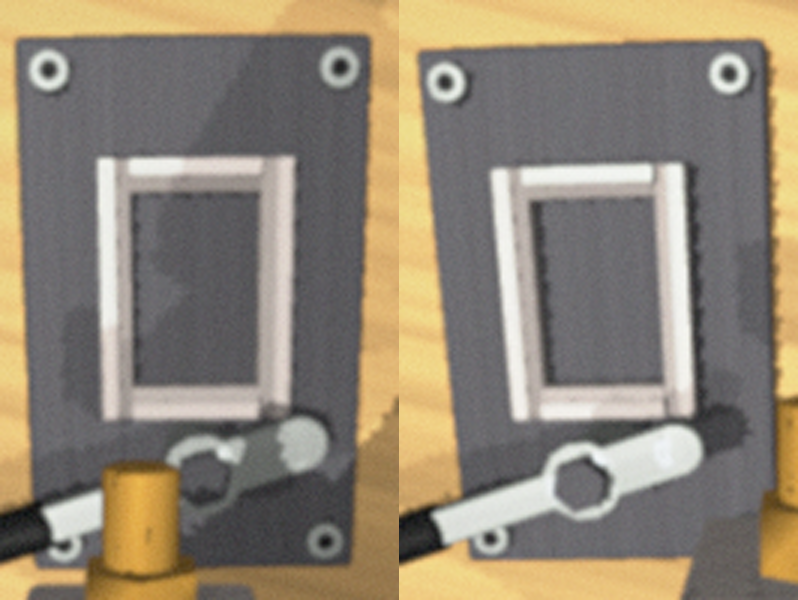

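```bash
cat > nest.py <<'E'
from h import *
A=load("wrist","pics/w4.png")[0];B=load("wrist","pics/w5.png")[0]
f1=lambda p:((p[0]+.5)/3-.5+235,(p[1]+.5)/3-.5+15); f2=lambda p:((p[0]-399+.5)/3-.5+143,(p[1]+.5)/3-.5+37)
D=dict(wTL=((98,158),(491,170)),wTR=((295,157),(686,163)),wBR=((293,420),(693,416)),wBL=((103,419),(514,418)),
 fTL=((131,190),(530,200)),fTR=((262,190),(657,198)),fBR=((258,385),(662,383)),fBL=((136,385),(543,384)),
 sTL=((48,70),(446,83)),sTR=((340,68),(729,74)),post=((204,476),(583,483)),nose=((303,444),(675,450)))
Q={}
for n,(a,b) in D.items():
    x,e=tri((A,f1(a)),(B,f2(b))); Q[n]=x; print(n,x.round(4),round(max(e),4),plane(A,f1(a),.024).round(4),plane(B,f2(b),.024).round(4))
for zz,pre in((.024,'w'),(.012,'f')):
  for C,f,i in((A,f1,0),(B,f2,1)):
    P=np.array([plane(C,f(D[pre+k][i]),zz) for k in("TL","TR","BR","BL")])
    v=P[2]+P[3]-P[0]-P[1]; w=P[1]+P[2]-P[0]-P[3]
    print(pre,i,P.mean(0).round(4),"len",np.linalg.norm(v)/2,np.linalg.norm(w)/2,"xyaw",np.degrees(np.arctan2(v[1],v[0])).round(2),np.degrees(np.arctan2(w[1],w[0])).round(2)-90)
a,b=D["sTL"],D["sTR"]
E
python3 nest.py
```

```text
wTL [ 0.4838 -0.0831  0.025 ] 0.0002 [ 0.4835 -0.0832  0.024 ] [ 0.4841 -0.0832  0.024 ]
wTR [ 0.4699 -0.0308  0.0206] 0.0 [ 0.4703 -0.0312  0.024 ] [ 0.4699 -0.0304  0.024 ]
wBR [ 0.5389 -0.0132  0.0287] 0.0006 [ 0.54   -0.0121  0.024 ] [ 0.5395 -0.0137  0.024 ]
wBL [ 0.5529 -0.0655  0.0227] 0.0001 [ 0.5528 -0.0655  0.024 ] [ 0.5524 -0.0653  0.024 ]
fTL [ 0.4896 -0.0724  0.0194] 0.0004 [ 0.4895 -0.0725  0.024 ] [ 0.4897 -0.0711  0.024 ]
fTR [ 0.4809 -0.0371  0.0198] 0.0004 [ 0.4809 -0.0377  0.024 ] [ 0.481  -0.0363  0.024 ]
fBR [ 0.5326 -0.0246  0.0226] 0.0003 [ 0.5327 -0.0246  0.024 ] [ 0.532  -0.0246  0.024 ]
fBL [ 0.5409 -0.0586  0.0229] 0.0003 [ 0.541  -0.0585  0.024 ] [ 0.5404 -0.0585  0.024 ]
sTL [ 0.4636 -0.1023  0.0155] 0.0002 [ 0.4646 -0.1014  0.024 ] [ 0.4639 -0.0993  0.024 ]
sTR [ 0.4437 -0.0246  0.0165] 0.0 [ 0.4452 -0.0256  0.024 ] [ 0.4443 -0.0239  0.024 ]
post [ 0.5559 -0.0365  0.0586] 0.0002 [ 0.5621 -0.0329  0.024 ] [ 0.5673 -0.0418  0.024 ]
nose [ 0.5412 -0.0142  0.0599] 0.0 [ 0.546  -0.0073  0.024 ] [ 0.5508 -0.0168  0.024 ]
w 0 [ 0.5116 -0.048   0.024 ] len 0.07187451132513337 0.05429283883477176 xyaw 14.85 13.870000000000005
w 1 [ 0.5115 -0.0482  0.024 ] len 0.07111146936878636 0.05390947902979897 xyaw 14.09 14.530000000000001
f 0 [ 0.5113 -0.0476  0.012 ] len 0.05547278615376349 0.03680457061752148 xyaw 14.65 13.879999999999995
f 1 [ 0.5124 -0.0497  0.012 ] len 0.05431312807489586 0.036768355860899424 xyaw 13.45 13.900000000000006
```

Nest centre is (0.5114,-0.0481), yaw 14.3°. The post at (0.556,-0.0365) confirms this (46 mm off). The lever is about 1.24 rad open. I'm going above the pocket.

```bash
python3 -c "
from h import *
rel([.5114,-.0481,.10],-165.7)"
```

```text
pose [0.5392 0.0223 0.1918] [-1.7999e+02  1.0000e-02 -1.6642e+02] j [ -10.2    8.1   99.4   -0.    72.5 -113.8]
tool shift [ 0.0435 -0.0619  0.0918]
turn rv [-0.01  0.01 -0.72]
```

Emit:
move_arm:
  deltas:
    - [-1,0.0145,-0.0206,0,0,0,0]
    - [-1,0.0145,-0.0206,0,0,0,0]
    - [-1,0.0145,-0.0207,0,0,0,-0.72]
    - [-1,0,0,0.03,0,0,0]
    - [-1,0,0,0.03,0,0,0]
    - [-1,0,0,0.0318,0,0,0]
    - [-1,0,0,0,0,0,0]
    - [-1,0,0,0,0,0,0]

```text
t: 9.4
tool_pos: [0.5119, -0.0479, 0.1011]
ee_rot: [-180.0, 0.1, -165.7]
ft_force: [0.1, -0.0, -2.3]
opening: 0.392
```

```bash
python3 -c "
from h import *
rel([.5114,-.0481,.0245],-165.7)
shot('wrist','pics/w6.png');shot('scene','pics/s6.png')"
```

```text
pose [ 0.5119 -0.0479  0.1011] [-1.7996e+02  6.0000e-02 -1.6568e+02] j [ -18.6   11.8  106.9   -0.    61.2 -122.9]
tool shift [ 0.0006 -0.      0.0765]
turn rv [-0.04  0.06  0.02]
```

View pics/w6.png

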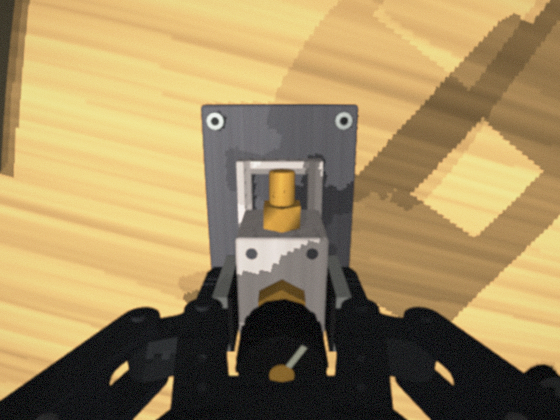

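The valve at (282,280) is lined up over the pocket at (281,190). Going down in steps.

Emit:
move_arm:
  deltas:
    - [-1,0.0004,0,0.02,0,0,0]
    - [-1,0,0,0.02,0,0,0]
    - [-1,0,0,0.02,0,0,0]
    - [-1,0,0,0,0,0,0]
    - [-1,0,0,0.004,0,0,0]
    - [-1,0,0,0.004,0,0,0]
    - [-1,0,0,0.004,0,0,0]
    - [-1,0,0,0,0,0,0]

```text
t: 10.5
tool_pos: [0.5114, -0.0481, 0.0282]
ee_rot: [-179.9, 0.1, -165.6]
ft_force: [2.4, -2.4, -4.7]
opening: 0.391
```

Emit:
move_arm:
  deltas:
    - [-1,0,0,0.002,0,0,0]
    - [-1,0,0,0.002,0,0,0]
    - [-1,0,0,0,0,0,0]
    - [-1,0,0,0,0,0,0]

```text
t: 11.0
tool_pos: [0.5113, -0.0481, 0.0246]
ee_rot: [-179.9, 0.1, -165.6]
ft_force: [0.4, -6.3, 1.9]
opening: 0.388
```

Emit:
move_arm:
  deltas:
    - [0.2,0,0,0,0,0,0]
    - [0.2,0,0,0,0,0,0]
    - [0.2,0,0,0,0,0,0]
    - [0.2,0,0,-0.02,0,0,0]
    - [0.2,0,0,-0.03,0,0,0]
    - [0.2,0,0,-0.03,0,0,0]
    - [0.2,0,0,-0.03,0,0,0]
    - [0.2,0,0,0,0,0,0]
    - [0.2,0,0,0,0,0,0]

```text
t: 12.12
tool_pos: [0.51, -0.0471, 0.1332]
ee_rot: [180.0, -0.1, -165.6]
ft_force: [0.2, 0.1, -1.2]
opening: 0.599
```

```bash
python3 -c "
from h import *
st,w=shot('wrist','pics/w7.png');_,p=shot('scene','pics/s7.png')
p=cv2.resize(p[150:250,190:310],(480,400),interpolation=cv2.INTER_CUBIC);cv2.imwrite('pics/s7c.png',p)
print(st)"
```

```text
{'t': 12.125, 'joint_positions': array([-1.85774438e+01,  8.94433431e+00,  1.05951265e+02,  3.94689351e-03,
        6.51705688e+01, -1.22935656e+02]), 'qd': array([-0.08104297,  0.94618784,  0.6946093 , -0.06604822,  0.09568915,
        0.01364462]), 'tau': array([ 8.84909998e-03, -4.04593527e+01, -3.22553158e+01,  3.40881459e-03,
       -3.31163511e-02,  1.95700168e-04]), 'tool_pos': array([ 0.510022  , -0.04712133,  0.13322953]), 'ee_rot': array([ 1.79961020e+02, -5.35874287e-02, -1.65643429e+02]), 'ft_force': array([ 0.18254501,  0.09174182, -1.22982941]), 'wrist_torque': array([0.00015813, 0.04934727, 0.01935832]), 'opening': 0.5988987626049792}
```

View pics/w7.png

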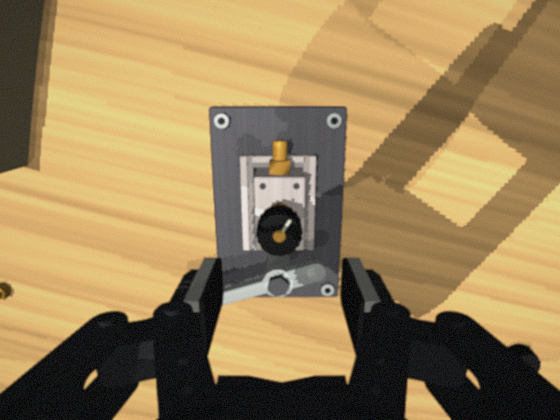

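View pics/s7c.png

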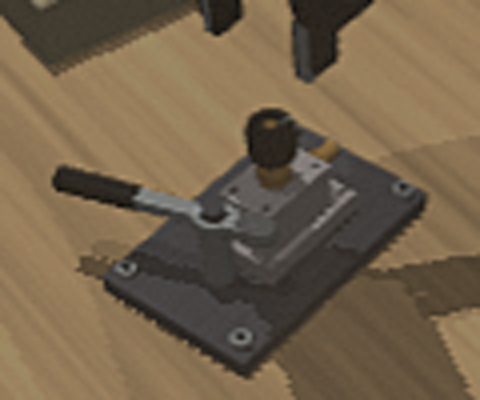

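The valve sits in the pocket, fitting towards (279,150), away from the lever. Next I'll check its height, then plan pushing the lever with the shut fingers.

Run:
```python
from h import *
A=load("wrist","pics/w7.png")[0]; S=cam("scene")
print(tri((A,(279,237)),(S,(257.5,181))), plane(A,(279,237),.087))
post=np.array([.5559,-.0365]); prev=None
Rm=R.from_euler("xyz",[180,0,-165.65],degrees=True)
pts=[np.array([.510,-.0471,.1332])]
for th,d in [(-60,.030)]+[(t,.0225) for t in (-55,-45,-35,-25,-15,-5,5,11,14.3)]:
    a=np.radians(th); u=np.array([np.cos(a),np.sin(a)]); t=np.array([-u[1],u[0]])
    p=post+.068*u-d*t; pts.append(np.r_[p,.044])
for a,b in zip(pts,pts[1:]): print(b.round(4),Rm.inv().apply(b-a).round(4))
```

```text
(array([ 0.51226258, -0.04722195,  0.08561197]), [0.00023639838933713149, 0.00023639838933720142]) [ 0.51153989 -0.04719567  0.087     ]
[ 0.5639 -0.1104  0.044 ] [-0.0366 -0.0747  0.0892]
[ 0.5765 -0.1051  0.044 ] [-0.0135  0.002   0.    ]
[ 0.5881 -0.1005  0.044 ] [-0.0124  0.0016  0.    ]
[ 0.5987 -0.0939  0.044 ] [-0.0119  0.0037  0.    ]
[ 0.608  -0.0856  0.044 ] [-0.0111  0.0057  0.    ]
[ 0.6158 -0.0758  0.044 ] [-0.0099  0.0076  0.    ]
[ 0.6217 -0.0648  0.044 ] [-0.0085  0.0092  0.    ]
[ 0.6256 -0.053   0.044 ] [-0.0067  0.0105  0.    ]
[ 0.6269 -0.0456  0.044 ] [-0.0031  0.0068  0.    ]
[ 0.6274 -0.0415  0.044 ] [-0.0014  0.0039  0.    ]
```

The cap height of 85.6 mm is within 1.5 mm of the 86–87 mm expected when fully home. Going to the lever.

Emit:
move_arm:
  deltas:
    - [-1,-0.0122,-0.0249,0,0,0,0]
    - [-1,-0.0122,-0.0249,0,0,0,0]
    - [-1,-0.0122,-0.0249,0,0,0,0]
    - [-1,0,0,0,0,0,0]
    - [-1,0,0,0.03,0,0,0]
    - [-1,0,0,0.03,0,0,0]
    - [-1,0,0,0.0292,0,0,0]
    - [-1,0,0,0,0,0,0]
    - [-1,0,0,0,0,0,0]

```text
t: 13.35
tool_pos: [0.5646, -0.1105, 0.0453]
ee_rot: [180.0, 0.0, -165.6]
ft_force: [-0.2, 0.4, 0.3]
opening: 0.001
```

```bash
python3 -c "
from h import *
rel([.5639,-.1104,.044],-165.7)
st,w=shot('wrist','pics/w8.png')"
```

```text
pose [ 0.5646 -0.1105  0.0453] [ 180.      0.   -165.63] j [ -22.9   23.8   99.     0.    57.3 -127.3]
tool shift [0.0007 0.0003 0.0013]
turn rv [0.   0.   0.07]
```

View pics/w8.png

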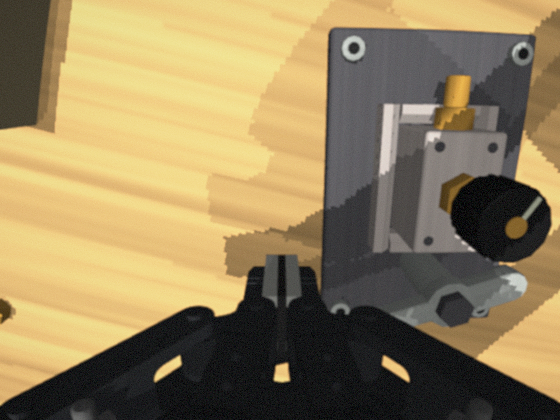

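The shut fingers at (282,280) are on the pocket side of the handle, and the valve is well clear. Pushing along the arc.

Emit:
move_arm:
  deltas:
    - [-1,-0.0135,0.002,0.001,0,0,0]
    - [-1,-0.0124,0.0016,0,0,0,0]
    - [-1,-0.0119,0.0037,0,0,0,0]
    - [-1,-0.0111,0.0057,0,0,0,0]
    - [-1,-0.0099,0.0076,0,0,0,0]
    - [-1,0,0,0,0,0,0]

```text
t: 14.15
tool_pos: [0.6174, -0.075, 0.0438]
ee_rot: [-180.0, 0.1, -165.6]
ft_force: [-0.2, 0.7, 0.2]
opening: 0.002
```

Emit:
move_arm:
  deltas:
    - [-1,-0.0085,0.0092,0,0,0,0]
    - [-1,-0.0034,0.0053,0,0,0,0]
    - [-1,-0.0033,0.0052,0,0,0,0]
    - [-1,-0.0031,0.0068,0,0,0,0]
    - [-1,-0.0014,0.0039,0,0,0,0]
    - [-1,0,0,0,0,0,0]
    - [-1,0,0,0,0,0,0]

```text
t: 15.02
tool_pos: [0.6281, -0.0415, 0.0438]
ee_rot: [180.0, 0.0, -165.7]
ft_force: [0.4, -1.1, 0.1]
opening: -0.001
```

```bash
python3 -c "
from h import *
rel([.6274,-.0415,.044],-165.7)
print(robot.read_state()['ft_force'])
st,w=shot('wrist','pics/w9.png')"
```

```text
pose [ 0.6281 -0.0415  0.0438] [ 1.7998e+02  3.0000e-02 -1.6565e+02] j [ -14.6   29.5   90.6    0.    59.9 -119. ]
tool shift [ 0.0007  0.0002 -0.0002]
turn rv [0.02 0.03 0.05]
[ 0.37983903 -1.13324033  0.141707  ]
```

View pics/w9.png

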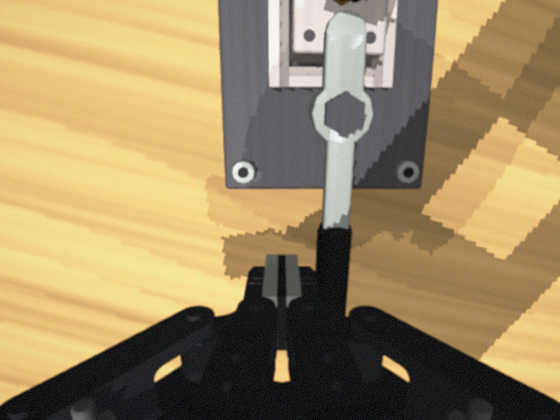

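The lever is nearly shut: nose (346,25), handle (333,240), still slightly tilted against the plate. Force is small, so I'll push on to the stop.

Emit:
move_arm:
  deltas:
    - [-1,0,0.003,0,0,0,0]
    - [-1,0,0.002,0,0,0,0]
    - [-1,0,0,0,0,0,0]
    - [-1,0,0,0,0,0,0]

```text
t: 15.58
tool_pos: [0.6277, -0.0397, 0.0442]
ee_rot: [-179.8, 0.1, -165.7]
ft_force: [2.2, -9.7, -2.0]
opening: -0.002
```

Emit:
move_arm:
  deltas:
    - [-1,0,0.003,0,0,0,0]
    - [-1,0,0,0,0,0,0]
    - [-1,0,0,0,0,0,0]

```text
t: 15.95
tool_pos: [0.6277, -0.0394, 0.0443]
ee_rot: [-179.5, 0.1, -165.7]
ft_force: [3.4, -18.2, -4.6]
opening: 0.001
```

The force climbs with no motion, so this is the end stop. I'll back off and look at it from two cameras.

Emit:
move_arm:
  deltas:
    - [-1,0,-0.012,0,0,0,0]
    - [-1,0,-0.012,-0.02,0,0,0]
    - [-1,0,0,-0.04,0,0,0]
    - [-1,0,0,-0.04,0,0,0]
    - [-1,0,0,-0.02,0,0,0]
    - [-1,0,0,0,0,0,0]
    - [-1,0,0,0,0,0,0]

```text
t: 16.82
tool_pos: [0.6309, -0.0569, 0.1618]
ee_rot: [179.9, -0.1, -165.6]
ft_force: [-1.4, 0.3, -0.1]
opening: 0.001
```

```bash
python3 -c "
from h import *
st,w=shot('wrist','pics/w10.png');_,p=shot('scene','pics/s10.png')
p=cv2.resize(p[150:250,190:310],(480,400),interpolation=cv2.INTER_CUBIC);cv2.imwrite('pics/s10c.png',p);print(st['tool_pos'],st['ee_rot'])"
```

```text
[ 0.63086757 -0.05693193  0.16181194] [ 1.79909805e+02 -1.44210914e-01 -1.65645611e+02]
```

View pics/w10.png

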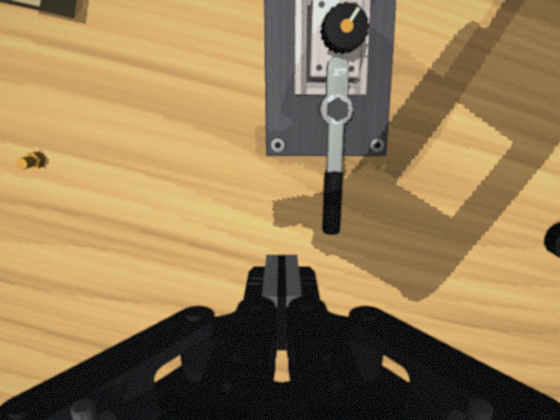

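View pics/s10c.png

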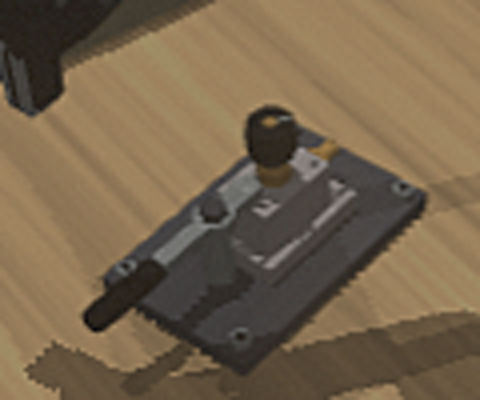

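Lever appears shut: nose (337,68), pivot (337,108), handle end (332,230). I'll put a number on it.

Run:
```python
from h import *
A=load("wrist","pics/w10.png")[0]
n=plane(A,(337.5,64),.058);b=plane(A,(332,232),.054); pv=plane(A,(336.5,109),.060)
hh=plane(A,(333.5,178),.054)
for p,q in((b,pv),(b,hh),(b,n)):
  d=p-q; print(p.round(4),np.degrees(np.arctan2(d[1],d[0])).round(2))
print("cap",plane(A,(347,26),.087))
# plate bottom screws/edges
for px in((278,145),(377,145)): print(plane(A,px,.012).round(4))
d=plane(A,(386,155),.012)-plane(A,(267,156),.012);print(np.degrees(np.arctan2(d[1],d[0]))-90)
rel([.5118,-.0478,.14],-105)
```

```text
[ 0.6424 -0.0139  0.054 ] 15.19
[ 0.6424 -0.0139  0.054 ] 15.2
[ 0.6424 -0.0139  0.054 ] 15.03
cap [ 0.51130774 -0.04852815  0.087     ]
[ 0.5949 -0.0678  0.012 ]
[0.5746 0.0104 0.012 ]
15.00238993737355
pose [ 0.6307 -0.057   0.1615] [ 179.89   -0.18 -165.65] j [ -15.9   21.5   86.5    0.    72.2 -120.2]
tool shift [0.1129 0.0383 0.0219]
turn rv [  0.2   -0.11 -60.65]
```

Lever angle agrees with the fixture's axis within about 1°, so it is shut. Now over the knob. Joint 6 at -120° leaves room for the whole turn in one grasp.

Emit:
move_arm:
  deltas:
    - [0.2,0.0378,0.0127,0,0,0,0]
    - [0.2,0.0378,0.0127,0,0,0,0]
    - [0.2,0.0377,0.0128,0,0,0,0]
    - [0.2,0,0,0.02,0,0,0]
    - [0.2,0,0,0,0,0,0]
    - [0.2,0,0,0,0,0,0]
  grip_force: 30

```text
t: 17.68
tool_pos: [0.513, -0.0485, 0.1437]
ee_rot: [180.0, -0.0, -165.6]
ft_force: [-0.7, 0.8, 0.0]
opening: 0.604
```

```bash
python3 -c "
from h import *
st,w=shot('wrist','pics/w11.png');rel([.5114,-.048,.0665],-165.65)
A=cam('wrist',st);A10=load('wrist','pics/w10.png')[0]
print(proj(A,[.5114,-.048,.087]))"
```

```text
pose [ 0.5133 -0.0486  0.144 ] [-1.8000e+02  1.0000e-02 -1.6565e+02] j [ -18.6    8.4  105.1    0.    66.4 -123. ]
tool shift [0.0017 0.001  0.0775]
turn rv [-0.    0.01  0.  ]
[281.28972532 225.86406932]
```

View pics/w11.png

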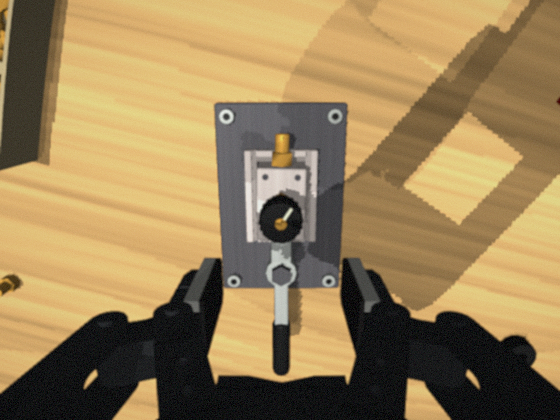

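The knob at (281,218) is where predicted, its index line towards (290,212), and the lever is straight along the fixture. Going down and gripping.

Emit:
move_arm:
  deltas:
    - [0.2,0.0013,0.0007,0.02,0,0,0]
    - [0.2,0,0,0.02,0,0,0]
    - [0.2,0,0,0.02,0,0,0]
    - [0.2,0,0,0.0175,0,0,0]
    - [0.2,0,0,0,0,0,0]
    - [0.2,0,0,0,0,0,0]

```text
t: 18.48
tool_pos: [0.5119, -0.0482, 0.0669]
ee_rot: [-180.0, 0.0, -165.6]
ft_force: [-0.7, 0.3, 0.7]
opening: 0.602
```

Emit:
move_arm:
  deltas:
    - [-1,0,0,0,0,0,0]
    - [-1,0,0,0,0,0,0]
    - [-1,0,0,0,0,0,0]
    - [-1,0,0,0,0,0,0]
    - [-1,0,0,0,0,0,0]

```text
t: 19.1
tool_pos: [0.5122, -0.0486, 0.0673]
ee_rot: [-179.9, 0.1, -165.6]
ft_force: [0.5, -2.2, 7.0]
opening: 0.29
```

```bash
python3 -c "
from h import *
s=robot.read_state();print(s['tool_pos'],s['ft_force'],s['wrist_torque'],s['opening'])"
```

```text
[ 0.512224   -0.04864628  0.06726047] [ 0.52481474 -2.1804181   6.95243432] [-0.36506242  0.00893608  0.0449417 ] 0.28975575577483825
```

Emit:
move_arm:
  deltas:
    - [-1,0,0,0,0,0,8]
    - [-1,0,0,0,0,0,8]
    - [-1,0,0,0,0,0,8]
    - [-1,0,0,0,0,0,8]
    - [-1,0,0,0,0,0,8]
    - [-1,0,0,0,0,0,8]
    - [-1,0,0,0,0,0,8]
    - [-1,0,0,0,0,0,8]
    - [-1,0,0,0,0,0,8]
    - [-1,0,0,0,0,0,8]

```text
t: 20.35
tool_pos: [0.5114, -0.0501, 0.0674]
ee_rot: [-179.9, 0.2, 114.1]
ft_force: [-5.6, -9.6, 9.7]
opening: 0.289
```

```bash
python3 -c "
from h import *
s=robot.read_state();print(s['tool_pos'],s['ft_force'],s['wrist_torque'],s['opening'],s['joint_positions'])
shot('wrist','pics/w12.png')"
```

```text
[ 0.51142344 -0.05009592  0.06738575] [-5.61570899 -9.56864285  9.66022027] [-1.55951818  0.93879722  0.07767093] 0.28907496061140975 [-18.7256072   15.03705732 107.72350804  -0.22635171  57.17676962
 -42.71650796]
```

View pics/w12.png

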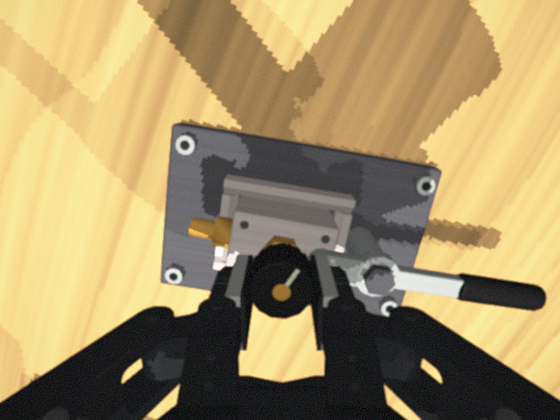

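The knob has turned with the jaws: the index line is still at the same angle in the gripper, at (290,280). There is 11 N of side load from a centring error of about 2 mm. I'll regrip centred before going on.

Emit:
move_arm:
  deltas:
    - [0,0,0,0,0,0,0]
    - [0,0,0,0,0,0,0]
    - [0,0,0,0,0,0,0]
    - [0,0,0,0,0,0,0]

```text
t: 20.9
tool_pos: [0.5111, -0.0478, 0.0661]
ee_rot: [-180.0, -0.0, 114.4]
ft_force: [0.3, -0.1, 1.2]
opening: 0.496
```

```bash
python3 -c "
from h import *
s=robot.read_state();print(s['tool_pos'],s['ft_force'],s['wrist_torque'],s['opening'],s['joint_positions'])
rel([.5105,-.0485,.0675])
_,p=shot('wrist','pics/w13.png')
cv2.imwrite('pics/c13.png',cv2.resize(p[200:340,200:380],None,fx=4,fy=4,interpolation=cv2.INTER_CUBIC))
A=cam('wrist',s);print(plane(A,(281,292),.087))"
```

```text
[ 0.51113678 -0.04777602  0.06606867] [ 0.2997409  -0.09033498  1.2045405 ] [-0.03176764 -0.02807847 -0.01582748] 0.4956327124720732 [-1.86104601e+01  1.51369713e+01  1.07789335e+02  9.08506561e-03
  5.71008852e+01 -4.29865090e+01]
pose [ 0.5111 -0.0478  0.0661] [-1.7999e+02 -2.0000e-02  1.1437e+02] j [-18.6  15.1 107.8   0.   57.1 -43. ]
tool shift [-0.0004 -0.0009 -0.0014]
[ 0.51004886 -0.0440612   0.087     ]
```

View pics/c13.png

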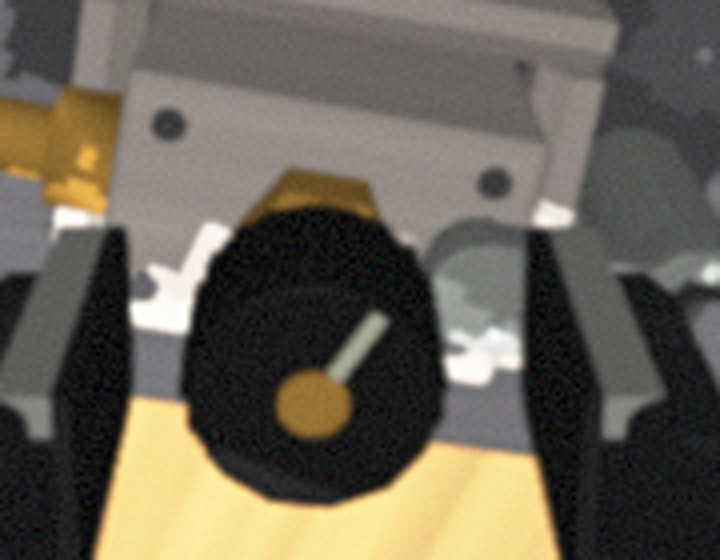

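```bash
python3 -c "
from h import *
A,_,s=load('wrist','pics/w13.png');p=plane(A,(278.2,300.8),.087);print(p)
rel(np.r_[p[:2],.0665])"
```

```text
[ 0.51065922 -0.04802991  0.087     ]
pose [ 0.5112 -0.0478  0.0661] [-1.7999e+02 -2.0000e-02  1.1437e+02] j [-18.6  15.1 107.8   0.   57.1 -43. ]
tool shift [ 0.0001 -0.0006 -0.0004]
```

Only 0.6 mm off now. I'll shift, regrip and turn on.

Emit:
move_arm:
  deltas:
    - [0,0,-0.0006,0,0,0,0]
    - [-1,0,0,0,0,0,0]
    - [-1,0,0,0,0,0,0]
    - [-1,0,0,0,0,0,0]
    - [-1,0,0,0,0,0,0]
    - [-1,0,0,0,0,0,5]
    - [-1,0,0,0,0,0,5]
    - [-1,0,0,0,0,0,5]
    - [-1,0,0,0,0,0,0]

```text
t: 22.08
tool_pos: [0.5108, -0.0484, 0.0664]
ee_rot: [180.0, 0.0, 99.4]
ft_force: [-2.4, 0.5, 4.5]
opening: 0.29
```

```bash
cat > st.py <<'E'
from h import *
s=robot.read_state();print(s['t'],s['tool_pos'].round(4),'F',s['ft_force'].round(1),'T',s['wrist_torque'].round(3),'op',round(s['opening'],3),'j6',s['joint_positions'][5].round(2),'tau6',s['tau'][5].round(3),'yaw',s['ee_rot'].round(2))
E
python3 st.py
```

```text
22.075 [ 0.5108 -0.0484  0.0664] F [-2.4  0.5  4.5] T [-0.112  0.403 -0.057] op 0.29 j6 -28.07 tau6 0.443 yaw [1.7999e+02 1.0000e-02 9.9390e+01]
```

Emit:
move_arm:
  deltas:
    - [-1,0,0,0,0,0,6]
    - [-1,0,0,0,0,0,6]
    - [-1,0,0,0,0,0,6]
    - [-1,0,0,0,0,0,6]

```text
t: 22.58
tool_pos: [0.5112, -0.0484, 0.0664]
ee_rot: [179.9, -0.0, 75.3]
ft_force: [-0.8, -0.8, 1.0]
opening: 0.287
```

```bash
python3 st.py
```

```text
22.575 [ 0.5112 -0.0484  0.0664] F [-0.8 -0.8  1. ] T [-0.111  0.029  0.066] op 0.287 j6 -3.96 tau6 -1.068 yaw [ 1.7994e+02 -1.0000e-02  7.5280e+01]
```

Emit:
move_arm:
  deltas:
    - [-1,0,0,0,0,0,6]
    - [-1,0,0,0,0,0,6]

```text
t: 22.82
tool_pos: [0.5114, -0.0485, 0.0664]
ee_rot: [179.9, -0.0, 63.3]
ft_force: [0.1, -0.1, 1.1]
opening: 0.288
```

```bash
python3 st.py
```

```text
22.825 [ 0.5114 -0.0485  0.0664] F [ 0.1 -0.1  1.1] T [-0.189 -0.087  0.02 ] op 0.288 j6 8.04 tau6 -1.067 yaw [ 1.7991e+02 -2.0000e-02  6.3280e+01]
```

Emit:
move_arm:
  deltas:
    - [-1,0,0,0,0,0,6]
    - [-1,0,0,0,0,0,6]

```text
t: 23.08
tool_pos: [0.5116, -0.0486, 0.0664]
ee_rot: [179.9, -0.0, 51.3]
ft_force: [0.6, -1.6, 0.4]
opening: 0.287
```

```bash
python3 st.py
```

```text
23.075 [ 0.5116 -0.0486  0.0664] F [ 0.6 -1.6  0.4] T [-0.221 -0.165  0.036] op 0.287 j6 20.04 tau6 -1.066 yaw [ 1.799e+02 -4.000e-02  5.127e+01]
```

Turned 143° so far with only free drag. On in small steps.

Emit:
move_arm:
  deltas:
    - [-1,0,0,0,0,0,5]
    - [-1,0,0,0,0,0,5]

```text
t: 23.32
tool_pos: [0.5119, -0.0483, 0.0664]
ee_rot: [179.9, -0.1, 41.3]
ft_force: [7.2, 4.2, -0.5]
opening: 0.293
```

```bash
python3 st.py
```

```text
23.325 [ 0.5119 -0.0483  0.0664] F [ 7.2  4.2 -0.5] T [ 0.691 -1.164  0.292] op 0.293 j6 29.98 tau6 -0.465 yaw [ 1.7988e+02 -1.1000e-01  4.1340e+01]
```

Emit:
move_arm:
  deltas:
    - [-1,0,0,0,0,0,5]
    - [-1,0,0,0,0,0,5]

```text
t: 23.58
tool_pos: [0.5124, -0.0485, 0.0666]
ee_rot: [179.9, -0.2, 31.3]
ft_force: [1.6, -2.8, -1.8]
opening: 0.288
```

```bash
python3 st.py
```

```text
23.575 [ 0.5124 -0.0485  0.0666] F [ 1.6 -2.8 -1.8] T [-0.545  0.148  0.296] op 0.288 j6 39.99 tau6 -0.463 yaw [ 1.7986e+02 -1.6000e-01  3.1330e+01]
```

Emit:
move_arm:
  deltas:
    - [-1,0,0,0,0,0,5]
    - [-1,0,0,0,0,0,5]

```text
t: 23.82
tool_pos: [0.5123, -0.0488, 0.0667]
ee_rot: [179.9, -0.2, 21.3]
ft_force: [-2.2, -4.6, 2.0]
opening: 0.288
```

```bash
python3 st.py
```

```text
23.825 [ 0.5123 -0.0488  0.0667] F [-2.2 -4.6  2. ] T [-0.791  0.23   0.306] op 0.288 j6 49.98 tau6 -0.598 yaw [ 1.7987e+02 -1.7000e-01  2.1350e+01]
```

The torque jumped to 0.3 N m and stays there, so the jaws are slipping at the seat. I'll confirm by the index line and the lever.

```bash
python3 -c "
from h import *
_,p=shot('wrist','pics/w14.png')
cv2.imwrite('pics/c14.png',np.hstack([cv2.resize(cv2.imread('pics/w12.png')[200:340,190:380],None,fx=2,fy=2),cv2.resize(p[200:340,190:380],None,fx=2,fy=2)]))"
```

```text
(no output)
```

View pics/c14.png

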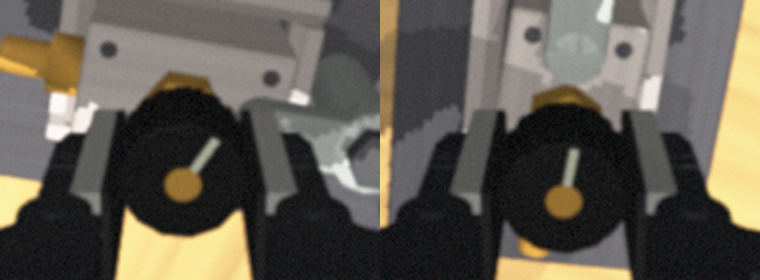

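View pics/w14.png

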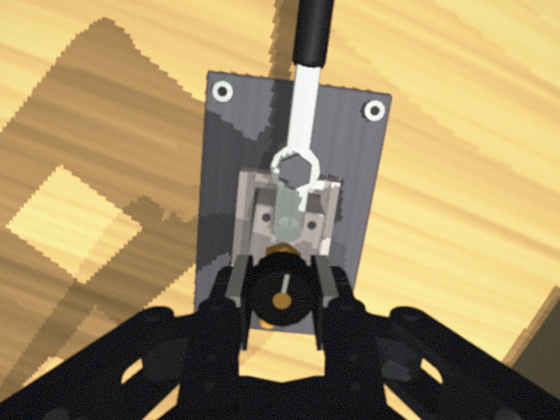

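The index line slipped about 25° in the jaws, from (217,140) to (574,150) in the crop. The seat is reached and the lever is still shut. Backing off 90°.

Emit:
move_arm:
  deltas:
    - [-1,0,0,0,0,0,-9]
    - [-1,0,0,0,0,0,-9]
    - [-1,0,0,0,0,0,-9]
    - [-1,0,0,0,0,0,-9]
    - [-1,0,0,0,0,0,-9]
    - [-1,0,0,0,0,0,-9]
    - [-1,0,0,0,0,0,-9]
    - [-1,0,0,0,0,0,-9]
    - [-1,0,0,0,0,0,-9]
    - [-1,0,0,0,0,0,-9]

```text
t: 25.12
tool_pos: [0.5104, -0.0481, 0.0666]
ee_rot: [-180.0, -0.0, 111.8]
ft_force: [-4.3, -0.2, 6.9]
opening: 0.291
```

Emit:
move_arm:
  deltas:
    - [-1,0,0,0,0,0,0]
    - [-1,0,0,0,0,0,0]
    - [-1,0,0,0,0,0,0]

```text
t: 25.5
tool_pos: [0.5104, -0.0481, 0.0665]
ee_rot: [-180.0, -0.0, 111.5]
ft_force: [-3.8, -0.3, 6.5]
opening: 0.297
```

```bash
python3 st.py
python3 - <<'E'
from h import *
st,p=shot('wrist','pics/w15.png')
_,s=shot('scene','pics/s15.png')
cv2.imwrite('pics/c15.png',np.hstack([cv2.resize(p[200:340,190:380],(570,420),interpolation=cv2.INTER_CUBIC)]))
def idx(fn):
    C,p,s=load('wrist',fn); x0,y0=255,262
    q=p[y0:y0+62,x0:x0+55].astype(int); b,g,r=q[...,0],q[...,1],q[...,2]
    w=((r>95)&(b>85)).astype(np.uint8); o=((r>90)&(b<60)&(r-b>50)).astype(np.uint8)
    def big(m):
        n,l,s,c=cv2.connectedComponentsWithStats(m); i=[k for k in range(1,n)]; i=sorted(i,key=lambda k:-s[k,4]); return [(s[k,4],c[k]+[x0,y0]) for k in i[:3]]
    return C,big(w),big(o)
for fn in ['pics/w12.png','pics/w14.png','pics/w15.png']:
    C,w,o=idx(fn); print(fn,w,o)
E
```

```text
25.5 [ 0.5104 -0.0481  0.0665] F [-3.8 -0.3  6.5] T [-0.006  0.664 -0.011] op 0.297 j6 -40.21 tau6 0.034 yaw [-1.7996e+02 -4.0000e-02  1.1153e+02]
pics/w12.png [(np.int32(537), array([283.04283054, 317.78026071])), (np.int32(100), array([291.81, 277.39]))] [(np.int32(237), array([280.85232068, 292.16033755])), (np.int32(2), array([277.5, 317. ])), (np.int32(1), array([263., 312.]))]
pics/w14.png [(np.int32(93), array([284.82795699, 283.65591398])), (np.int32(60), array([305.58333333, 320.08333333])), (np.int32(23), array([256.26086957, 320.30434783]))] [(np.int32(228), array([281.3377193 , 300.64473684])), (np.int32(16), array([263.1875, 321.0625]))]
pics/w15.png [(np.int32(98), array([284.59183673, 283.56122449])), (np.int32(84), array([304.6547619 , 319.61904762])), (np.int32(65), array([259.12307692, 320.35384615]))] [(np.int32(235), array([280.95319149, 300.42978723])), (np.int32(1), array([292., 323.]))]
```

View pics/w15.png

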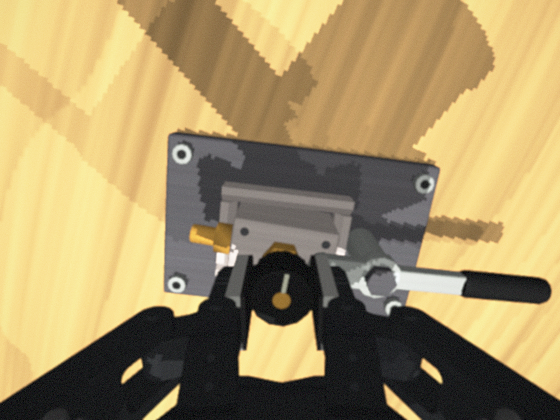

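View pics/c15.png

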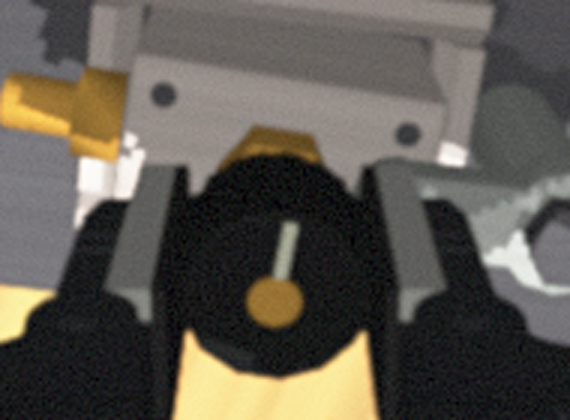

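Index line (285,284) is unchanged in the jaws while the tool turned 90.2°. Lastly I'll check that the block didn't yaw within its play and that the other parts stand.

```bash
python3 - <<'E'
from h import *
for fn,a,b in (('pics/w14.png',(266,217),(311.5,225)),('pics/w15.png',(244.2,231),(325.7,244.3))):
    C,_,s=load('wrist',fn); p,q=plane(C,a,.048),plane(C,b,.048); d=q-p
    print(p.round(4),q.round(4),'yaw mod 90',np.degrees(np.arctan2(d[1],d[0]))%90)
C,_,s=load('wrist','pics/w15.png')
d=plane(C,(545,290),.054)-plane(C,(380,279),.06); print('lever',np.degrees(np.arctan2(d[1],d[0])))
E
python3 -c "
from h import *
_,p=shot('top','pics/t16.png')"; python3 st.py
```

```text
[ 0.5294 -0.035   0.048 ] [ 0.5335 -0.0567  0.048 ] yaw mod 90 10.792502149090083
[ 0.4893 -0.0416  0.048 ] [ 0.5284 -0.0335  0.048 ] yaw mod 90 11.617021539007064
lever 14.34597514903297
25.65 [ 0.5104 -0.0481  0.0666] F [-3.6 -0.1  6.8] T [0.015 0.646 0.01 ] op 0.292 j6 -40.21 tau6 0.034 yaw [-1.7996e+02 -4.0000e-02  1.1153e+02]
```

View pics/t16.png

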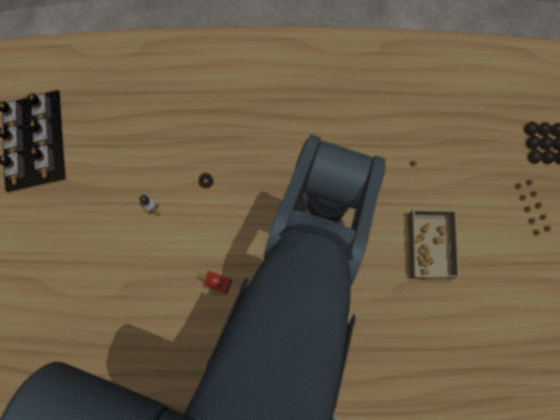

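Everything agrees, so I'm handing in.

```bash
python3 -c "
from h import *
print(robot.finish_job())"; python3 st.py
```

```text
the job is handed in; nothing more can be done
None
the job is handed in; nothing more can be done
```

I loaded the larger grey valve into the nest with its fitting away from the lever post, and swung the lever shut to its end stop. I then turned the knob in until it seated, backed it off a quarter turn, and handed the job in with the fingers still gripping it at about 25.7 s. The hand-in returned no verdict.

- **Valve in the nest:** before the lever was shut, the knob cap measured 85.6 mm high against the 86–87 mm expected when fully home. I did not measure the height again afterwards.
- **Lever:** it ended at 14.3°, against 14.3° for the fixture's axis. An earlier view of the plate's edge gave about 15°, and both are well within the 7° allowed.
- **Seat:** after about 150° of turning, the torque jumped from about 0.04 to 0.3 N m, and the index line slipped about 25° in the jaws.
- **Back-off:** the tool turned back 90.2°, with the index line unmoved in the jaws. The free grip torque was back near zero at the end.
- **Loose parts:** the last top picture shows the bin, coil ring and adapter where they were at the start.

Two things did not agree cleanly. The block sits about 3° off the fixture's axis within its play, against a limit of 6.9°. During the first part of the turn there was 11 N of side load, so I regripped the knob once, more nearly centred.

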